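Walk the spice crate back to its rail

ROBOT

A 6-joint arm with a two-finger parallel gripper is mounted at the origin on the work surface. World frame = base frame: x ahead of the robot, y to its left, z up, the work surface at z = 0. Lengths are in mm, angles in rad, forces in N, time in s.
With the tool pointing down it reaches from about 275 to 750 mm from the base axis. Payload 10.2 kg.
Tool frame: the origin (TCP) lies at the very end of the fingers, on their centre line; the grasp point (between the pads) lies 19 mm behind it; z points along the fingers, y is the line along which they close (so a half turn about z gives the same grasp; the last joint's range is limited). The gripper opens to 85 mm and grips with 20 to 120 N. Pads are 22 mm wide; open, the fingers measure 114 mm over their backs; the gripper's body (76 mm by 85 mm) begins 54 mm behind the grasp point. The pads swing forward as they close: fully open they stand 13 mm farther back than shut.
Start: joints at [-1.51, 0.313, 1.498, -0, 1.331, -0.223], TCP at [146.99, -504.009, 231.294] pointing down, gripper open.
Joint ranges: [-2.94, 2.94], [-0.97, 2.17], [0.19, 2.56], [-1.23, 4.37], [0.02, 3.11], [-2.88, 2.88]. Speed limits (rad/s): [2.39, 2.39, 3.01, 3.14, 3.14, 3.14].

INTERFACE

Orientations are given as a unit quaternion [w, x, y, z].
In Python, from rig import ctrl gives the robot as it stands.
- The arm moves only by the tool step_arm, never from a script. Its argument "increments" is a list of rows, each a list of 3 entries, a list of its own where there are three numbers: the shift along the tool's x, y, z in cm, then the turn, a rotation vector about the tool's x, y, z in degrees, then the opening in per cent of the stroke, from 0 (shut) to 100 (fully open). A call has 1 to 8 rows; each row is the pose to reach, as a shift and turn from the pose commanded when the call began, along the tool's axes at that moment; what a row does not reach only later rows make up. A row lasts 1/8 s, in which the tool goes at most 62.5 mm and 10.7 degrees, less where a joint would pass 70% of its speed; a pose out of reach is approached as far as the arm can. A call with a gripper value outside its range is refused whole. The fingers move at their own pace and stop on an object; "squeeze" is the grip in N (left out, the last holds). Time passes only in rows, so rows that repeat a pose let the fingers close. It gives the time, the measured TCP pose, the force, the opening and the grip force at its end, in the units of the state.
- ctrl.sense(): the state, without advancing time (a new reading comes with each control period).
- ctrl.capture(name): name is "scene" or "side" or "wrist"; returns a dict with "img" (420x560x3 uint8, red, green, blue), "fx", "fy", "cx", "cy" (pixels), "extrinsics" (4x4, takes a point from camera to world coordinates). Camera axes: x right, y down, z forward; pixel columns grow to the right and rows downward; lengths in mm; the calibration is good to about 2 mm. The wrist camera is an equidistant fisheye: a pixel r from the principal point sees the ray r / f radians off the axis. A picture is of the moment at which its call begins. There is no depth.
- ctrl.finish_job(): hands the job in; it is judged then, once.
The state is a dict: "time_s": time; "joints": joint angles; "dq": joint speeds; "tau": joint torques, N m; "eef_pos": TCP position; "ee_rot": TCP orientation; "force": force on the tool from outside, world axes, zero at the start; "wrist_torque": the same for the moment, N m; "grip_width": opening from 0.0 (shut) to 1.0 (fully open); "grip_force": force on a finger pad.
Only numpy, scipy, OpenCV 4.12 (cv2) and the standard library are available. Lean on these libraries where they do the work, as an engineer would, in place of code of your own. Each camera call takes 0.05 s, during which the arm holds its last target. There are 200 camera calls.

TASK

Take the pepper mill out of the gap between the heavy crate of spice jars and the low wooden rail and stand it upright, wholly on the cork coaster. Then walk the crate forward all the way to the rail by pushing its two near corners in turn, left first, then right, left, right and so on, each push bringing that corner a clear two or three centimetres ahead of the other. Finish with its far side flush against the rail and not past either end of it; never lift or tip the crate or turn it more than about 20 degrees from square, and leave everything else where it is.

Things in the scene. Friction and masses are not known exactly. Their poses are not given: they have to be found in the camera images.
- crate: Low open wooden crate packed with eight fixed spice jars, one rigid thing of 1.4 to 2.2 kg on a flat base 100 x 130 mm. 110 mm deep (x), 220 mm wide (y), boards up to 60 mm high, lids up to 79 mm. Origin: centre of the underside; x points to its far side (towards the rail), y to its left. Starts 80 to 100 mm short of the rail, square or with its right corner up to 35 mm ahead. Push its near board 15 to 55 mm up.
- far_left (a point): Lower left corner of the crate's far side, at (+55, +110, +10) mm in the crate's frame. Pushed near the left end of its near board, the crate turns about a point some 60 mm to the right of its centre, so this corner gets ahead and the centre advances about 6 mm per 0.1 rad turned.
- far_right (a point): Lower right corner of the crate's far side, at (+55, -110, +10) mm in the crate's frame; gets ahead in the same way when the right end of the near board is pushed.
- rail: Low wooden stop rail screwed to the worktop, 340 mm long (its y), 53 mm high. Origin: at worktop height in the middle of the face that looks at the crate and robot; x points away from the crate, square to that face, y to the left along it. The crate's far side must end against this face (x = 0 here), its centre then 55 mm before it.
- skew_ref (a point): Not a visible thing: a reference frame at the rail's origin turned 0.8 rad anticlockwise (seen from above) from the rail's axes. The angle between its x axis and the crate's x axis is 0.8 rad when the crate is square to the rail, larger when the crate's left corner is ahead, smaller when the right one is.
- mill: Dark wooden pepper mill standing in the gap between crate and rail, 152 mm tall, 0.22 kg. Foot 54 mm across, waist 36 mm at 65 mm up, plain cylinder 44 mm across from 88 to 132 mm up (the place to grip), small knob on top. Origin: centre of the underside, z up the mill.
- coaster: Round cork coaster fixed on the worktop, 110 mm across, 8 mm thick, to the left or right of the crate (a mug stands on the other side). Origin: centre of the underside; its top is 8 mm higher.
- mug: White mug with a handle, 76 mm across, 85 mm high: leave alone. Origin: centre of the underside.
- salt_pot: Small open terracotta salt pot without handles, 60 mm across, 45 mm high, beyond one end of the rail: leave alone. Origin: centre of the underside.
- spice_jar: Single small closed jar, 48 mm across, 75 mm high, beyond the other end of the rail: leave alone. Origin: centre of the underside.
- spoon: Wooden spoon lying at the near right: leave alone.
- bowl: Round bowl, 150 mm across, 60 mm high, at the far left: leave alone.
- cookbook: Closed cookbook, 130 x 190 x 28 mm, lying at the near left: leave alone.
Mind the look-alikes: they are no part of the job. Of the things that look like the mill, the middle-sized one is meant.

How it is judged:
By the outcome, as a careful person would: the job done as asked, in the order asked, and still so for the second after the job is handed in, with the robot touching nothing.
It also fails if it takes over 72 s, if anything falls off the work surface, if the arm or the gripper's body presses on something with over 40 N, if the wrist force passes 120 N, or if a joint passes its speed limit or range.

## Working session

There is one attempt and no reset: what is moved stays moved. The work goes in short steps, Python scripts to look and compute and a tool call to move; the robot and the scene stay as the last step left them, time stands still between calls to the robot, and variables do not carry over. Pictures are saved under pics/ and viewed, at most 10 in all, crops included, and the job is handed in when it is done.

Besides the shell and the picture viewer there is one more tool, called as name(argument=value, ...) on one line, values as JSON. step_arm: Moves the arm, as the interface text tells. Its arguments: {"type":"object","properties":{"increments":{"type":"array"},"squeeze":{"type":"number"}},"required":["increments"]}

```bash
mkdir -p pics; ls
python3 - <<'E'
from rig import ctrl
import cv2,json,numpy as np
for n in("scene","side"):
    d=ctrl.capture(n);cv2.imwrite(f"pics/{n}0.png",d["img"][:,:,::-1])
    print(n,d["fx"],d["fy"],d["cx"],d["cy"],np.round(d["extrinsics"],3).tolist())
s=ctrl.sense();print(s)
E
```

```text
pics
scene 473.3522481431876 473.3522481431876 276.455460793909 209.26845326449796 [[0.847, 0.455, -0.274, 904.792], [0.531, -0.738, 0.417, -536.512], [-0.012, -0.498, -0.867, 1167.73], [0.0, 0.0, 0.0, 1.0]]
side 496.83072571235704 496.83072571235704 284.31616753923157 207.76179891283982 [[-0.864, -0.331, 0.379, -1.501], [-0.503, 0.574, -0.646, 911.296], [-0.003, -0.749, -0.663, 958.117], [0.0, 0.0, 0.0, 1.0]]
{'time_s': 0.1, 'joints': array([-1.51037710e+00,  3.13411339e-01,  1.49834819e+00,  2.61989499e-05,
        1.33101667e+00, -2.23391610e-01]), 'dq': array([-0.00056191, -0.00180012, -0.00280995, -0.00043041,  0.00140786,
       -0.00103056]), 'tau': array([ 3.39660452e-03, -4.12893212e+01, -2.60142696e+01, -8.60296973e-05,
        3.02743909e-03, -1.36008060e-05]), 'eef_pos': array([ 146.99331152, -503.76532392,  230.78832149]), 'ee_rot': array([-5.88778134e-04,  9.89948578e-01,  1.41426525e-01,  6.08489769e-05]), 'force': array([ 0.31462759,  0.12082892, -0.01977328]), 'wrist_torque': array([-0.02989502,  0.02254799,  0.00123789]), 'grip_force': 0.0, 'grip_width': 1.001397905714996}
```

View pics/scene0.png

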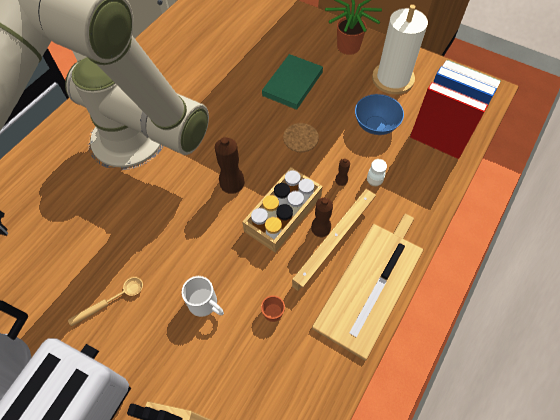

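View pics/side0.png

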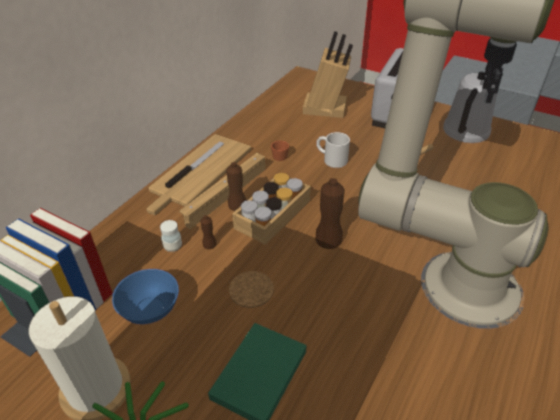

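The scene view shows the middle mill in the gap (knob about 322,200; foot about 321,232). The tall look-alike is at 229,165 and the small one at 343,171. The coaster is at 301,137, to the left of the crate, and the mug is at 199,296. The side view agrees: mill 235,187, coaster 251,288. I'll zoom in on both for exact pixels.

Run:
```python
import cv2
a=cv2.imread("pics/scene0.png")[110:300,205:405];cv2.imwrite("pics/sz.png",cv2.resize(a,(600,570),interpolation=cv2.INTER_CUBIC))
b=cv2.imread("pics/side0.png")[140:310,150:370];cv2.imwrite("pics/dz.png",cv2.resize(b,(770,595),interpolation=cv2.INTER_CUBIC))
```

```text
(no output)
```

View pics/sz.png

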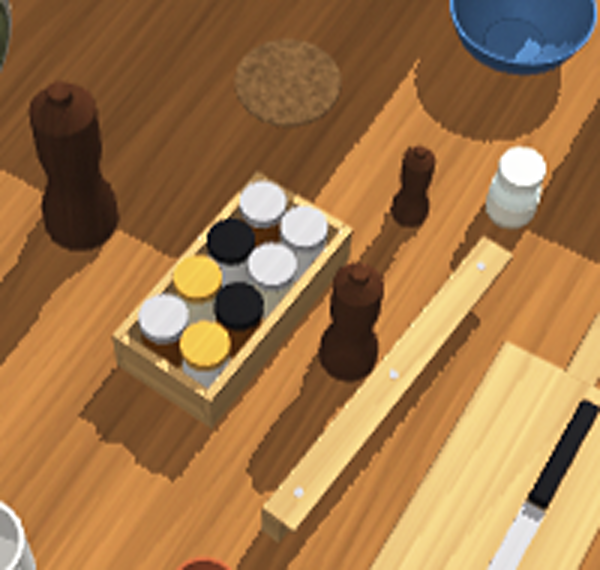

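View pics/dz.png

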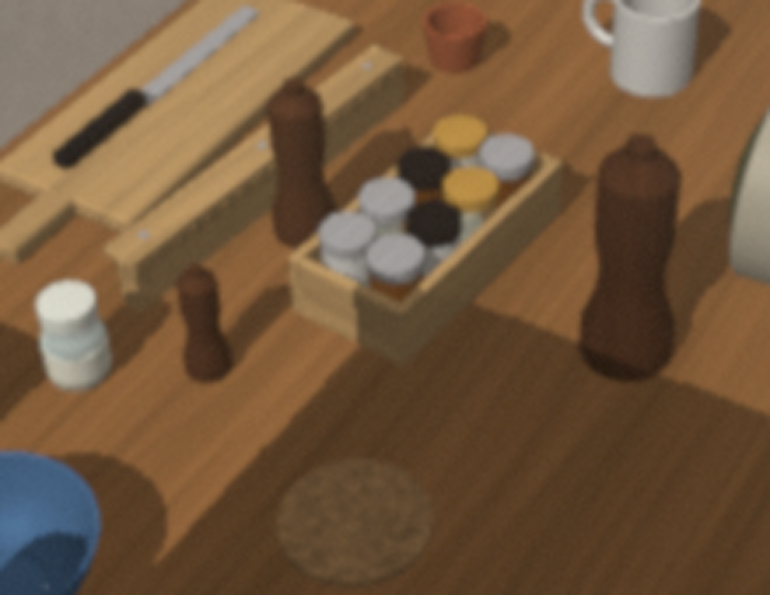

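Scene crop: crate rim corners are near-left (258,175), far-left (352,232), near-right (116,338) and far-right (210,397). Rail screws are at (481,266), (394,374) and (298,492), the mill knob at (360,270) and the coaster at (287,82). Side crop: screws (143,234), (262,144) and (366,66), knob (295,85), coaster (354,521), rim corners (402,312), (293,258) and (560,163).

```bash
cat > h.py <<'E'
import numpy as np
from rig import ctrl
def ray(d,u,v):
    E=d["extrinsics"];r=E[:3,:3]@np.array([(u-d["cx"])/d["fx"],(v-d["cy"])/d["fy"],1]);return E[:3,3],r/np.linalg.norm(r)
def plane(d,p,z):
    o,r=ray(d,*p);return o+r*(z-o[2])/r[2]
def tri(d1,p1,d2,p2):
    o1,a=ray(d1,*p1);o2,b=ray(d2,*p2)
    s=np.linalg.lstsq(np.c_[a,-b],o2-o1,rcond=None)[0];x=o1+a*s[0];y=o2+b*s[1]
    return (x+y)/2,np.linalg.norm(x-y)
E
python3 - <<'E'
from h import *
S=ctrl.capture("scene");D=ctrl.capture("side")
s=lambda p:(205+(p[0]+.5)/3-.5,110+(p[1]+.5)/3-.5); d=lambda p:(150+(p[0]+.5)/3.5-.5,140+(p[1]+.5)/3.5-.5)
np.set_printoptions(precision=1,suppress=True)
for n,p,q,z in [("screwL",(481,266),(143,234),53),("screwM",(394,374),(262,144),53),("screwR",(298,492),(366,66),53),
 ("railL",(486,237),(130,265),53),("railR",(265,512),(405,62),53),
 ("NL",(258,175),(402,312),60),("FL",(352,232),(293,258),60),("NR",(116,338),(560,163),60),("FR",(210,397),None,60),
 ("knob",(361,270),(295,85),152),("foot",(349,357),(303,222),8),("coaster",(287,82),(354,521),8),
 ("tallknob",(61,92),(640,143),200),("tallfoot",(80,222),(628,348),8),("smallfoot",(410,213),(207,365),5),("jarlid",(523,165),(68,300),75)]:
    print(n,plane(S,s(p),z),plane(D,d(q),z) if q else "",*(tri(S,s(p),D,d(q)) if q else ""))
E
```

```text
screwL [741.6 156.   53. ] [743.  153.7  53. ] [741.8 155.   54.6] 0.10326751295103118
screwM [726.9  16.9  53. ] [728.   13.3  53. ] [726.8  15.6  55.1] 0.9488836238647952
screwR [ 711.4 -123.    53. ] [ 712.8 -123.6   53. ] [ 711.9 -123.    53.7] 0.7903228088572712
railL [731.3 186.6  53. ] [729.  187.5  53. ] [730.6 186.8  51.9] 1.3750369867398249
railR [ 697.1 -152.8   53. ] [ 686.  -145.9   53. ] [ 693.5 -152.1   46.5] 5.74577356816051
NL [517.9 131.4  60. ] [515.2 132.8  60. ] [516.7 131.9  58.5] 1.4636270964083167
FL [624.9 122.2  60. ] [619.6 124.   60. ] [622.9 122.6  57.6] 3.481932889330889
NR [501.7 -84.6  60. ] [496.1 -81.3  60. ] [499.1 -84.   56.7] 2.977439866351172
FR [603.4 -89.8  60. ] 
knob [672.9  38.7 152. ] [668.9  38.3 152. ] [671.3  38.1 151.1] 3.5945213564608802
foot [676.2  32.9   8. ] [673.8  37.3   8. ] [675.8  34.4   5. ] 0.376796873784684
coaster [464.8 278.    8. ] [463.1 282.6   8. ] [464.1 280.4   5. ] 1.0695017843773353
tallknob [377.8  32.3 200. ] [380.4  25.8 200. ] [379.1  30.1 203.4] 1.0323849415567667
tallfoot [381.   24.4   8. ] [373.4  34.6   8. ] [376.9  27.9   0.3] 1.2060689095627066
smallfoot [648.4 203.8   5. ] [645.2 209.3   5. ] [647.7 206.4   1.1] 0.36207868393851245
jarlid [728.3 261.9  75. ] [726.8 258.3  75. ] [727.3 259.8  76.3] 3.118350011043134
```

step_arm(increments=[[[6,-3.4,0],[0,0,8],100],[[12,-6.8,0],[0,0,16],100],[[18,-10.2,0],[0,0,22],100],[[24,-13.6,0],[0,0,22],100],[[30,-17,0],[0,0,22],100],[[36,-20.4,0],[0,0,22],100],[[42,-23.8,0],[0,0,22],100],[[47,-26.6,0],[0,0,22],100]], squeeze=40)

```text
time_s: 1.2
eef_pos: [496.9, -143.9, 231.3]
ee_rot: [0.0, 0.999, -0.05, 0.0]
force: [0.4, -0.8, -0.5]
grip_width: 0.997
grip_force: 0.0
```

```bash
cat >> h.py <<'E'
from scipy.spatial.transform import Rotation as R
def to(x,y,z,yaw=-0.10):
    s=ctrl.sense();q=s["ee_rot"];r=R.from_quat([q[1],q[2],q[3],q[0]])
    g=R.from_euler('z',yaw)*R.from_euler('x',np.pi)
    print(round(s["time_s"],2),np.round(s["eef_pos"],1),"cm",np.round(r.inv().apply(np.array([x,y,z])-s["eef_pos"])/10,2),"deg",np.round(np.degrees((r.inv()*g).as_rotvec()),1),"F",np.round(s["force"],1),"j",np.round(s["joints"],2))
E
python3 -c "
from h import *
to(673.5,36,231)"
```

```text
1.2 [ 496.9 -143.9  231.3] cm [ 15.77 -19.66   0.03] deg [ 0. -0. -0.] F [ 0.4 -0.8 -0.5] j [-0.51  0.3   1.52 -0.    1.32  1.16]
```

step_arm(increments=[[[4,-5,0],[0,0,0],100],[[8,-10,0],[0,0,0],100],[[12,-15,0],[0,0,0],100],[[15.8,-19.7,0],[0,0,0],100],[[15.8,-19.7,2],[0,0,0],100],[[15.8,-19.7,2],[0,0,0],100]])

```text
time_s: 1.95
eef_pos: [672.0, 35.0, 209.1]
ee_rot: [-0.0, 0.999, -0.05, -0.002]
force: [0.1, -0.3, -0.1]
grip_width: 0.997
grip_force: 0.0
```

Run:
```python
from h import *
import cv2
to(673.5,36,88)
for n in("wrist",):
    d=ctrl.capture(n);cv2.imwrite("pics/w1.png",d["img"][:,:,::-1]); print(d["fx"],d["cx"],d["cy"],np.round(d["extrinsics"],2).tolist())
```

```text
1.95 [672.   35.  209.1] cm [ 0.19 -0.11 12.11] deg [0.  0.2 0. ] F [ 0.1 -0.3 -0.1] j [-0.12  0.67  1.01 -0.    1.47  1.55]
325.19226210127806 276.49473049163026 199.44495516163911 [[-0.1, -0.96, -0.27, 738.84], [-1.0, 0.1, 0.03, 28.23], [0.0, 0.27, -0.96, 350.47], [0.0, 0.0, 0.0, 1.0]]
```

View pics/w1.png

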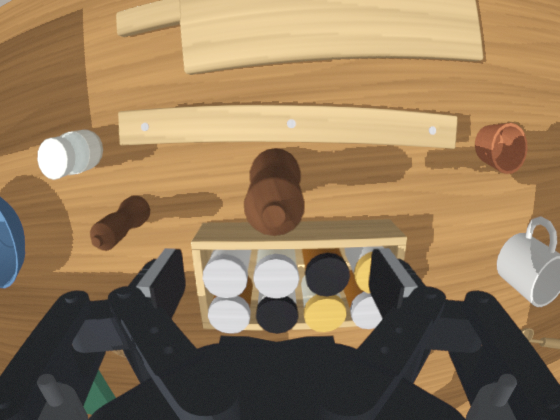

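The wrist view shows the mill centred between the open fingers, knob at (273,214), with the rail behind it and the crate in front. I'll check the knob by ray.

```bash
cat >> h.py <<'E'
def wray(d,u,v):
    a,b=u-d["cx"],v-d["cy"];r=np.hypot(a,b);t=r/d["fx"];E=d["extrinsics"]
    return E[:3,3],E[:3,:3]@np.array([np.sin(t)*a/r,np.sin(t)*b/r,np.cos(t)])
def wplane(d,p,z):
    o,r=wray(d,*p);return o+r*(z-o[2])/r[2]
E
python3 - <<'E'
from h import *
d=ctrl.capture("wrist")
for n,p,z in [("knob",(273,214),152),("railL",(120,146),53),("railR",(456,147),53),("FL",(196,241),60),("FR",(402,237),60),("screwM",(291,124),53)]: print(n,np.round(wplane(d,p,z),1))
E
```

```text
knob [673.1  36.4 152. ]
railL [725.6 185.6  53. ]
railR [ 692.2 -152.8   53. ]
FL [622.1 119.7  60. ]
FR [604.4 -88.1  60. ]
screwM [724.9  15.5  53. ]
```

step_arm(increments=[[[0.1,-0.1,4],[0,0.2,0],100],[[0.1,-0.1,8],[0,0.2,0],100],[[0.1,-0.1,11],[0,0.2,0],100],[[0.1,-0.1,12.1],[0,0.2,0],100],[[0.1,-0.1,12.1],[0,0.2,0],40],[[0.1,-0.1,12.1],[0,0.2,0],30],[[0.1,-0.1,12.1],[0,0.2,0],30],[[0.1,-0.1,12.1],[0,0.2,0],30]], squeeze=40)

```text
time_s: 3.05
eef_pos: [674.5, 35.5, 92.1]
ee_rot: [0.0, 0.999, -0.05, 0.003]
force: [-0.1, 1.2, 5.8]
grip_width: 0.498
grip_force: 40.8
```

step_arm(increments=[[[0,0,-2],[0,0,0],30],[[0,0,-6],[0,0,0],30],[[0,0,-10],[0,0,0],30],[[-1,-1,-12],[0,0,0],30],[[-4,-4,-12],[0,0,0],30],[[-8,-7.7,-12],[0,0,0],30],[[-12,-11.5,-12],[0,0,0],30],[[-16,-15.3,-12],[0,0,0],30]])

```text
time_s: 4.05
eef_pos: [526.9, 205.3, 209.0]
ee_rot: [0.0, 0.999, -0.05, 0.001]
force: [0.7, 0.2, -1.8]
grip_width: 0.503
grip_force: 41.2
```

Run:
```python
from h import *
import cv2
to(464,280,105)
for n in("scene","side"):
    d=ctrl.capture(n);cv2.imwrite(f"pics/{n}2.png",d["img"][:,:,::-1])
a=cv2.imread("pics/scene2.png")[60:340,160:440];b=cv2.imread("pics/side2.png")[100:380,140:420]
cv2.imwrite("pics/both2.png",cv2.resize(np.hstack([a,b]),(800,400)))
```

```text
4.05 [526.9 205.3 209. ] cm [-7.03 -6.81 10.38] deg [ 0.  -0.1  0. ] F [ 0.7  0.2 -1.8] j [ 0.16  0.42  1.41 -0.    1.31  1.84]
```

View pics/both2.png

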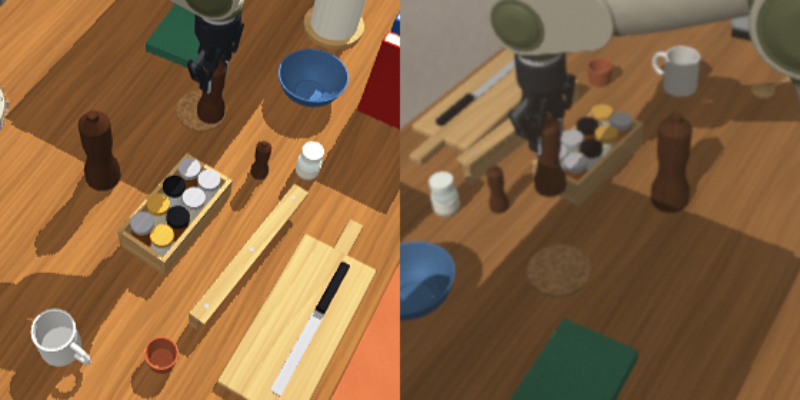

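The mill hangs upright in the gripper (scene foot at about 308,142) and nothing else has moved. The forearm passes well above the tall look-alike. Next I lower it over the coaster.

step_arm(increments=[[[-4,-3.8,0],[0,0,0],30],[[-6.5,-6.3,0],[0,0,0],30],[[-7,-6.8,2],[0,0,0],30],[[-7,-6.8,5],[0,0,0],30],[[-7,-6.8,8],[0,0,0],30],[[-7,-6.8,9.5],[0,0,0],30],[[-7,-6.8,10.2],[0,0,0],30],[[-7,-6.8,10.2],[0,0,0],30]])

```text
time_s: 5.15
eef_pos: [467.0, 278.4, 107.8]
ee_rot: [0.0, 0.999, -0.05, 0.002]
force: [0.4, 0.7, -1.4]
grip_width: 0.509
grip_force: 41.5
```

Run:
```python
from h import *
import cv2
to(464,280,98)
S,D=ctrl.capture("scene"),ctrl.capture("side")
for d,n in((S,"s"),(D,"d")): cv2.imwrite(f"pics/{n}3.png",d["img"][:,:,::-1])
a=S["img"][70:210,230:370,::-1];b=D["img"][190:330,180:320,::-1]
cv2.imwrite("pics/both3.png",cv2.resize(np.hstack([a,b]),(800,400),interpolation=2))
```

```text
5.15 [467.  278.4 107.8] cm [-0.32 -0.13  0.98] deg [-0.  -0.2 -0. ] F [ 0.4  0.7 -1.4] j [ 0.32  0.48  1.6  -0.    1.06  1.99]
```

View pics/both3.png

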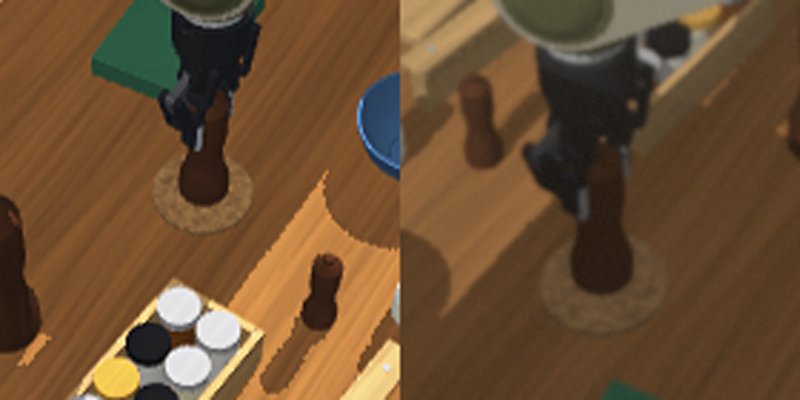

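Both views show the mill upright and centred just above the coaster (foot about 203,195 and 601,285 in the composite). I'll lower it gently.

step_arm(increments=[[[-0.2,0,0.3],[0,0,0],30],[[-0.2,0,0.5],[0,0,0],30],[[-0.2,0,0.6],[0,0,0],30],[[-0.2,0,0.6],[0,0,0],30]])

```text
time_s: 5.75
eef_pos: [464.9, 278.5, 101.5]
ee_rot: [0.0, 0.999, -0.05, 0.002]
force: [-0.7, -0.2, -1.6]
grip_width: 0.503
grip_force: 41.5
```

step_arm(increments=[[[0,0,0.15],[0,0,0],30],[[0,0,0.3],[0,0,0],30],[[0,0,0.3],[0,0,0],30]])

```text
time_s: 6.12
eef_pos: [465.5, 278.7, 100.1]
ee_rot: [-0.0, 0.999, -0.05, 0.003]
force: [-2.7, -0.5, 11.8]
grip_width: 0.499
grip_force: 42.7
```

Contact is at the expected height (TCP 100). Release and retreat upward.

step_arm(increments=[[[0,0,-0.1],[0,0,0],65],[[0,0,-0.1],[0,0,0],100],[[0,0,-0.1],[0,0,0],100],[[0,0,-0.1],[0,0,0],100],[[0,0,-3],[0,0,0],100],[[0,0,-8],[0,0,0],100],[[0,0,-12],[0,0,0],100]])

```text
time_s: 7.0
eef_pos: [464.6, 278.6, 220.3]
ee_rot: [-0.0, 0.999, -0.05, 0.002]
force: [-0.2, -0.8, 0.1]
grip_width: 1.001
grip_force: 0.0
```

```bash
cat >> h.py <<'E'
import cv2
RC=np.array([713.,17.]);RY=-0.103
def lids(d):
    hsv=cv2.cvtColor(d["img"],cv2.COLOR_RGB2HSV);H,S,V=cv2.split(hsv);out=[]
    for k,m in (("y",(H>18)&(H<30)&(S>165)&(V>120)),("w",(S<45)&(V>105))):
        m=cv2.morphologyEx(m.astype(np.uint8),cv2.MORPH_OPEN,np.ones((3,3)))
        n,_,st,c=cv2.connectedComponentsWithStats(m)
        for i in range(1,n):
            w,h,a=st[i,2:5]
            if 60<a<320 and .6<w/h<1.7 and a/(w*h)>.6:
                p=plane(d,c[i],79)[:2]
                if 420<p[0]<740 and -180<p[1]<220: out.append((k,*p,a))
    return out
E
python3 - <<'E'
from h import *
to(464,280,98)
for n in("scene","side"):
    d=ctrl.capture(n);print(n,[(k,round(x,1),round(y,1),int(a)) for k,x,y,a in lids(d)])
    cv2.imwrite(f"pics/{n}4.png",d["img"][:,:,::-1])
a=cv2.imread("pics/scene4.png")[70:210,230:370];b=cv2.imread("pics/side4.png")[190:330,180:320]
cv2.imwrite("pics/both4.png",cv2.resize(np.hstack([a,b]),(800,400),interpolation=2))
E
```

```text
7.0 [464.6 278.6 220.3] cm [-0.13 -0.13 12.23] deg [-0.  -0.2 -0. ] F [-0.2 -0.8  0.1] j [ 0.32  0.36  1.47 -0.    1.31  2.  ]
scene [('y', np.float64(535.5), np.float64(-3.5), 157), ('w', np.float64(531.7), np.float64(-52.8), 208)]
side [('w', np.float64(527.9), np.float64(-47.0), 145)]
```

View pics/both4.png

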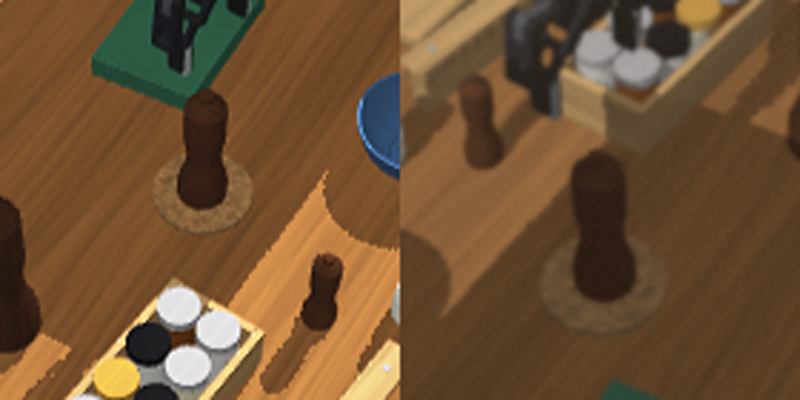

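The mill stands free in the middle of the coaster. Now I tune the lid detector on the saved pictures, to track the crate's pose.

Run:
```python
import cv2,numpy as np
L=[(263,202),(305,227),(271,265),(163,317),(197,278),(205,343),(231,241),(239,306)]
im=cv2.imread("pics/scene0.png");h=cv2.cvtColor(im,cv2.COLOR_BGR2HSV)
for x,y in L:
    u,v=205+x//3,110+y//3;print(u,v,h[v,u],h[v+3,u+3],h[v-3,u-3],"beyond",h[v+7,u+4],h[v-7,u-4])
for vt,st in((170,30),(190,30),(200,25),(210,25),(220,30)):
    m=((h[...,1]<st)&(h[...,2]>vt)).astype(np.uint8)[140:260,230:340]
    m=cv2.morphologyEx(m,cv2.MORPH_OPEN,cv2.getStructuringElement(2,(5,5)))
    n,_,s,c=cv2.connectedComponentsWithStats(m);print(vt,st,[(*np.round(c[i]+[230,140],1),*s[i,2:]) for i in range(1,n)])
for hs in((15,35,120,120),(18,30,140,140),(18,30,170,150)):
    m=((h[...,0]>hs[0])&(h[...,0]<hs[1])&(h[...,1]>hs[2])&(h[...,2]>hs[3])).astype(np.uint8)[140:260,230:340]
    m=cv2.morphologyEx(m,cv2.MORPH_OPEN,cv2.getStructuringElement(2,(5,5)))
    n,_,s,c=cv2.connectedComponentsWithStats(m);print(hs,[(*np.round(c[i]+[230,140],1),*s[i,2:]) for i in range(1,n)])
```

```text
292 177 [150   1 231] [130   3 229] [150   2 229] beyond [ 0 11 97] [ 17 106 185]
306 185 [150   1 232] [150   1 228] [150   2 230] beyond [120   2 103] [ 16 102 128]
295 198 [150   1 231] [140   3 228] [140   3 230] beyond [165   5 101] [ 12 126  99]
259 215 [135   2 231] [140   3 228] [140   3 229] beyond [114  13 101] [ 20 101 240]
270 202 [ 22 169 242] [ 22 169 241] [ 22 168 243] beyond [ 19 174 119] [ 21 116 249]
273 224 [ 23 169 243] [ 22 170 242] [ 22 168 243] beyond [ 18 185 110] [ 18  87 173]
282 190 [120   8  32] [120  29  35] [120  23  33] beyond [23 12 88] [ 16 111 126]
284 212 [120  15  33] [120  29  35] [120  24  32] beyond [ 12 188  53] [120  49  26]
170 30 [(np.float64(292.1), np.float64(176.7), np.int32(15), np.int32(13), np.int32(150)), (np.float64(305.7), np.float64(185.0), np.int32(15), np.int32(13), np.int32(159)), (np.float64(295.4), np.float64(197.5), np.int32(16), np.int32(14), np.int32(173)), (np.float64(259.1), np.float64(214.8), np.int32(17), np.int32(14), np.int32(181))]
190 30 [(np.float64(292.1), np.float64(176.7), np.int32(15), np.int32(13), np.int32(14
[... 1050 characters left out ...]
oat64(185.0), np.int32(15), np.int32(13), np.int32(150)), (np.float64(295.1), np.float64(197.6), np.int32(15), np.int32(13), np.int32(153)), (np.float64(258.9), np.float64(214.8), np.int32(15), np.int32(13), np.int32(161))]
(15, 35, 120, 120) [(np.float64(270.1), np.float64(201.9), np.int32(17), np.int32(16), np.int32(198)), (np.float64(272.9), np.float64(224.3), np.int32(17), np.int32(16), np.int32(212)), (np.float64(257.5), np.float64(234.9), np.int32(25), np.int32(14), np.int32(140))]
(18, 30, 140, 140) [(np.float64(270.3), np.float64(201.8), np.int32(16), np.int32(14), np.int32(175)), (np.float64(272.6), np.float64(224.1), np.int32(16), np.int32(15), np.int32(191))]
(18, 30, 170, 150) []
```

step_arm(increments=[[[0.6,4,0],[0,0,0],40],[[1.5,9,0],[0,0,0],0],[[2.2,14,2],[0,0,0],0],[[2.5,16.1,7],[0,0,0],0],[[2.5,16.1,12],[0,0,0],0],[[2.5,16.1,16.5],[0,0,0],0],[[2.5,16.1,19.3],[0,0,0],0],[[2.5,16.1,19.3],[0,0,0],0]])

```text
time_s: 8.1
eef_pos: [472.4, 115.7, 23.6]
ee_rot: [0.0, 0.999, -0.05, -0.001]
force: [0.7, 0.2, 0.8]
grip_width: 0.002
grip_force: 0.0
```

```bash
cat >> h.py <<'E'
import json
def lids(d):
    H,S,V=cv2.split(cv2.cvtColor(d["img"],cv2.COLOR_RGB2HSV));out=[]
    for k,m in ((0,(H>17)&(H<31)&(S>140)&(V>120)),(1,(S<35)&(V>150))):
        m=cv2.morphologyEx(m.astype(np.uint8),cv2.MORPH_OPEN,cv2.getStructuringElement(2,(5,5)))
        n,_,st,c=cv2.connectedComponentsWithStats(m)
        for i in range(1,n):
            w,h,a=st[i,2:5];p=plane(d,c[i],79)[:2]
            if 110<a<260 and .75<w/h<1.5 and 440<p[0]<740 and -160<p[1]<190: out.append((k,*p))
    return np.array(out)
def rot(a): return np.array([[np.cos(a),-np.sin(a)],[np.sin(a),np.cos(a)]])
def track(pred=None,yr=None):
    M=json.load(open("crate.json"));P=np.array(M["lids"]);pose=np.array(pred if pred is not None else M["pose"])
    z=lids(ctrl.capture("scene"))
    for tol in(30,22,10,5):
        q=P[:,1:]@rot(pose[2]).T+pose[:2];A=[];B=[]
        for i in range(len(P)):
            c=z[z[:,0]==P[i,0]]
            if len(c):
                e=np.linalg.norm(c[:,1:]-q[i],axis=1);j=e.argmin()
                if e[j]<tol:A.append(P[i,1:]);B.append(c[j,1:])
        A,B=np.array(A),np.array(B)
        if len(A)<3: print("few",len(A),z);return
        a=A-A.mean(0);b=B-B.mean(0);th=np.arctan2((a[:,0]*b[:,1]-a[:,1]*b[:,0]).sum(),(a*b).sum())
        pose=np.r_[B.mean(0)-rot(th)@A.mean(0),th]
    res=np.linalg.norm(A@rot(th).T+pose[:2]-B,axis=1)
    M["pose"]=pose.tolist();json.dump(M,open("crate.json","w"));report(pose);print("n",len(A),"res",res.round(1))
def report(p):
    f=lambda q:rot(p[2])@np.array(q)+p[:2]
    g=lambda q:rot(-RY)@(f(q)-RC)
    FL,FR=g((55,110)),g((55,-110))
    print("pose",np.round(p,3),"rel yaw",round(p[2]-RY,3),"gap L,R",(-FL[0]).round(1),(-FR[0]).round(1),"lead L",(FL[0]-FR[0]).round(1),"ctr",g((0,0)).round(1),"pushL",f((-55,92)).round(1),"pushR",f((-55,-92)).round(1))
E
python3 - <<'E'
from h import *
im=cv2.imread("pics/scene0.png")[:,:,::-1].copy();d=ctrl.capture("scene");now=lids(d);d["img"]=im
z=lids(d);p=np.array([560.5,20,-.088])
loc=np.c_[z[:,0],(z[:,1:]-p[:2])@rot(p[2])]
print(loc.round(1));print(now.round(1))
json.dump({"pose":p.tolist(),"lids":loc.tolist()},open("crate.json","w"))
track();to(514,116,25)
E
```

```text
[[  0.  -22.8 -25.8]
 [  0.   23.5 -75.4]
 [  1.   22.7  26.4]
 [  1.  -22.5 -74.6]]
[[  0.  535.2  -3.6]
 [  0.  577.3 -57.3]
 [  1.  585.4  44.3]
 [  1.  531.8 -52.4]]
pose [ 5.60513e+02  1.99430e+01 -8.60000e-02] rel yaw 0.017 gap L,R 98.8 95.2 lead L -3.6 ctr [-152.   -12.8] pushL [513.7 116.4] pushR [497.8 -67. ]
n 4 res [0.2 0.2 0.  0.3]
8.2 [474.2 115.8  26.1] cm [ 3.95 -0.42  0.13] deg [-0.  -0.2 -0. ] F [-0.6 -0.5  0.3] j [-0.    0.51  1.83 -0.    0.8   1.67]
```

step_arm(increments=[[[1.5,0,0],[0,0,0],0],[[2.3,0,0],[0,0,0],0],[[2.8,0,0],[0,0,0],0],[[3.3,0,0],[0,0,0],0],[[3.8,0,0],[0,0,0],0],[[4.3,0,0],[0,0,0],0],[[4.7,0,0],[0,0,0],0],[[4.7,0,0],[0,0,0],0]])

```text
time_s: 9.2
eef_pos: [519.7, 111.8, 25.5]
ee_rot: [-0.0, 0.999, -0.05, 0.0]
force: [-2.7, 3.6, -0.2]
grip_width: -0.004
grip_force: 2.0
```

```bash
sed -i 's/(V>150)/(V>185)/' h.py; python3 -c "
from h import *
track();to(514,116,25)
M=json.load(open('crate.json'))
z=lids(ctrl.capture('scene'));p=np.array(M['pose']);print(np.c_[z[:,0],(z[:,1:]-p[:2])@rot(p[2])].round(1))"
```

```text
pose [ 5.67402e+02  1.41610e+01 -2.17000e-01] rel yaw -0.114 gap L,R 77.4 102.4 lead L 25.1 ctr [-144.5  -17.8] pushL [533.5 115.9] pushR [493.9 -63.8]
n 3 res [0.1 0.6 0.6]
9.25 [519.7 111.8  25.6] cm [-0.6  -0.36  0.06] deg [-0.  -0.1  0. ] F [-2.9  4.4 -0.7] j [-0.01  0.58  1.69  0.    0.86  1.66]
[[  0.  -22.9 -25.8]
 [  0.   23.5 -74.8]
 [  1.  -24.2  76.1]
 [  1.   21.8  76. ]
 [  1.   22.7  25.8]]
```

Left lead is 25 mm, so I go to the right end.

step_arm(increments=[[[-1.5,0.5,0],[0,0,0],0],[[-2.3,5.5,0],[0,0,0],0],[[-2.9,11,0],[0,0,0],0],[[-3.5,15.8,0],[0,0,0],0],[[-3.5,18,0],[0,0,0],0],[[-2.4,18,0],[0,0,0],0],[[-1.6,18,0],[0,0,0],0],[[-0.8,18,0],[0,0,0],0]])

```text
time_s: 10.3
eef_pos: [494.4, -66.2, 25.4]
ee_rot: [0.0, 0.999, -0.049, 0.0]
force: [-6.5, -3.8, 1.3]
grip_width: 0.003
grip_force: 3.1
```

Run:
```python
from h import *
M=json.load(open("crate.json"));M["lids"]=[[0,-22.9,-25.7],[0,23.3,-75.2],[1,22.9,26],[1,-22.6,-74.8],[1,-23,75.5],[1,22.8,75.5]]
json.dump(M,open("crate.json","w"))
track();to(514,116,25)
```

```text
pose [ 5.71311e+02  1.62670e+01 -1.20000e-01] rel yaw -0.017 gap L,R 84.0 87.8 lead L 3.8 ctr [-140.9  -15.3] pushL [527.8 114.2] pushR [505.7 -68.5]
n 6 res [0.3 0.1 0.5 0.7 0.3 0.1]
10.35 [495.5 -66.4  25.5] cm [  0.04 -18.33   0.05] deg [ 0.  -0.1  0.1] F [-3.3 -1.2 -0.7] j [-0.37  0.53  1.79  0.    0.82  1.3 ]
```

step_arm(increments=[[[0.7,0,0],[0,0,0],0],[[1.4,0,0],[0,0,0],0],[[2.1,0,0],[0,0,0],0],[[2.1,0,0],[0,0,0],0]])

```text
time_s: 10.85
eef_pos: [516.1, -68.4, 25.6]
ee_rot: [0.0, 0.999, -0.049, 0.002]
force: [-1.1, -0.2, 0.8]
grip_width: 0.001
grip_force: 0.1
```

```bash
python3 -c "
from h import *
track();to(514,116,25)"
```

```text
pose [5.79669e+02 1.98420e+01 3.80000e-02] rel yaw 0.141 gap L,R 93.9 63.0 lead L -30.9 ctr [-132.9  -10.9] pushL [521.2 109.7] pushR [528.2 -74.2]
n 6 res [0.4 0.7 0.4 0.7 0.7 0.3]
10.9 [516.1 -68.5  25.7] cm [ -2.03 -18.33   0.07] deg [-0.  -0.2  0.1] F [ 0.2 -0.2 -0. ] j [-0.36  0.56  1.73  0.    0.85  1.31]
```

step_arm(increments=[[[-1.5,-0.5,0],[0,0,0],0],[[-2.6,-5.5,0],[0,0,0],0],[[-3.4,-11,0],[0,0,0],0],[[-4,-16,0],[0,0,0],0],[[-3.7,-17.6,0],[0,0,0],0],[[-2.6,-17.6,0],[0,0,0],0],[[-1.8,-17.6,0],[0,0,0],0],[[-1,-17.6,0],[0,0,0],0]])

```text
time_s: 11.9
eef_pos: [522.7, 106.0, 25.2]
ee_rot: [-0.0, 0.999, -0.051, -0.0]
force: [-7.6, 6.0, 1.4]
grip_width: -0.002
grip_force: 3.5
```

```bash
python3 -c "
from h import *
track();to(514,116,25)"
```

```text
pose [ 5.8437e+02  1.6750e+01 -5.1000e-02] rel yaw 0.052 gap L,R 78.7 67.3 lead L -11.5 ctr [-127.9  -13.5] pushL [534.1 111.4] pushR [524.8 -72.3]
n 5 res [0.3 0.5 0.2 0.4 0.7]
11.95 [523.9 105.6  25.3] cm [-1.09 -0.93  0.03] deg [-0.  -0.1 -0.1] F [-4.4  2.1 -0. ] j [-0.02  0.59  1.69  0.    0.87  1.65]
```

step_arm(increments=[[[0.7,0,0],[0,0,0],0],[[1.4,0,0],[0,0,0],0],[[2.1,0,0],[0,0,0],0],[[2.6,0,0],[0,0,0],0],[[2.6,0,0],[0,0,0],0]])

```text
time_s: 12.58
eef_pos: [549.3, 103.0, 25.3]
ee_rot: [-0.0, 0.999, -0.051, 0.001]
force: [-2.5, 1.9, -1.3]
grip_width: 0.002
grip_force: 1.3
```

```bash
python3 -c "
from h import *
track();to(514,116,25)"
```

```text
pose [ 5.95202e+02  8.81900e+00 -2.42000e-01] rel yaw -0.139 gap L,R 46.6 77.2 lead L 30.6 ctr [-116.3  -20.2] pushL [563.9 111.3] pushR [519.7 -67.3]
n 5 res [0.4 0.2 0.2 0.3 0.3]
12.62 [549.3 103.   25.4] cm [-3.64 -0.93  0.03] deg [ 0.  -0.1 -0.1] F [-2.9  1.1 -2.1] j [-0.02  0.63  1.61 -0.    0.9   1.65]
```

step_arm(increments=[[[-1.6,0.5,0],[0,0,0],0],[[-2.6,5.5,0],[0,0,0],0],[[-3.3,11,0],[0,0,0],0],[[-3.9,15.8,0],[0,0,0],0],[[-3.7,17.4,0],[0,0,0],0],[[-2.6,17.4,0],[0,0,0],0],[[-1.8,17.4,0],[0,0,0],0],[[-1,17.4,0],[0,0,0],0]])

```text
time_s: 13.62
eef_pos: [521.6, -66.9, 25.4]
ee_rot: [0.0, 0.999, -0.049, 0.0]
force: [-7.0, -3.9, 1.7]
grip_width: -0.004
grip_force: 3.2
```

```bash
python3 -c "
from h import *
track();to(514,116,25)"
```

```text
pose [ 5.99836e+02  1.08720e+01 -1.42000e-01] rel yaw -0.039 gap L,R 52.6 61.3 lead L 8.7 ctr [-111.9  -17.7] pushL [558.4 109.7] pushR [532.3 -72.4]
n 6 res [0.2 0.3 0.3 0.3 0.2 0.3]
13.68 [522.8 -66.9  25.5] cm [ -2.67 -18.12   0.04] deg [ 0.  -0.1  0.1] F [-3.2 -1.2 -1. ] j [-0.35  0.57  1.71  0.    0.86  1.32]
```

step_arm(increments=[[[0.7,0,0],[0,0,0],0],[[1.4,0,0],[0,0,0],0],[[2.1,0,0],[0,0,0],0],[[2.4,0,0],[0,0,0],0],[[2.4,0,0],[0,0,0],0]])

```text
time_s: 14.3
eef_pos: [545.8, -69.3, 25.4]
ee_rot: [0.0, 0.999, -0.049, 0.001]
force: [-3.1, -2.0, -1.9]
grip_width: 0.003
grip_force: 1.5
```

```bash
python3 -c "
from h import *
track();to(514,116,25)"
```

```text
pose [6.09819e+02 1.53950e+01 3.40000e-02] rel yaw 0.137 gap L,R 63.0 33.0 lead L -30.0 ctr [-102.5  -12.2] pushL [551.8 105.5] pushR [557.9 -78.4]
n 6 res [0.3 0.6 0.2 0.5 0.4 0.2]
14.35 [545.8 -69.3  25.4] cm [ -4.99 -18.13   0.03] deg [-0.  -0.1  0.1] F [-2.2 -1.9 -1.9] j [-0.34  0.61  1.64  0.    0.89  1.33]
```

step_arm(increments=[[[-1.5,-0.5,0],[0,0,0],0],[[-2.6,-5.5,0],[0,0,0],0],[[-3.4,-11,0],[0,0,0],0],[[-4,-16,0],[0,0,0],0],[[-3.7,-17.3,0],[0,0,0],0],[[-2.6,-17.3,0],[0,0,0],0],[[-1.8,-17.3,0],[0,0,0],0],[[-1,-17.3,0],[0,0,0],0]])

```text
time_s: 15.35
eef_pos: [552.6, 102.1, 25.3]
ee_rot: [-0.0, 0.999, -0.051, -0.0]
force: [-6.2, 5.3, 1.1]
grip_width: 0.001
grip_force: 3.5
```

step_arm(increments=[[[0.7,0,0],[0,0,0],0],[[1.4,0,0],[0,0,0],0],[[2.1,0,0],[0,0,0],0],[[2.5,0,0],[0,0,0],0],[[2.5,0,0],[0,0,0],0]])

```text
time_s: 15.98
eef_pos: [577.9, 99.2, 25.2]
ee_rot: [-0.0, 0.999, -0.051, 0.001]
force: [-1.6, 3.0, -1.8]
grip_width: 0.003
grip_force: 1.6
```

```bash
python3 -c "
from h import *
track([615,10,-.22]);to(514,116,25)"
```

```text
pose [ 6.24466e+02  4.37000e+00 -2.30000e-01] rel yaw -0.127 gap L,R 18.3 46.1 lead L 27.8 ctr [-86.8 -21.7] pushL [591.9 106.5] pushR [550.  -72.7]
n 5 res [0.3 0.5 0.2 0.5 0.5]
16.02 [577.9  99.2  25.3] cm [-6.53 -1.02  0.02] deg [-0.  -0.1 -0.1] F [-2.3  2.  -2.1] j [-0.03  0.67  1.52  0.    0.95  1.64]
```

step_arm(increments=[[[-1.6,0.5,0],[0,0,0],0],[[-2.5,5.5,0],[0,0,0],0],[[-3.1,11,0],[0,0,0],0],[[-3.7,15.8,0],[0,0,0],0],[[-3.5,17.5,0],[0,0,0],0],[[-2.4,17.5,0],[0,0,0],0],[[-1.6,17.5,0],[0,0,0],0],[[-0.8,17.5,0],[0,0,0],0]])

```text
time_s: 17.02
eef_pos: [552.4, -72.0, 25.5]
ee_rot: [0.0, 0.999, -0.049, 0.0]
force: [-7.0, -3.6, 1.6]
grip_width: -0.0
grip_force: 3.2
```

step_arm(increments=[[[0.7,0,0],[0,0,0],0],[[1.3,0,0],[0,0,0],0],[[1.7,0,0],[0,0,0],0],[[1.7,0,0],[0,0,0],0]])

```text
time_s: 17.52
eef_pos: [569.7, -73.5, 25.4]
ee_rot: [0.0, 0.999, -0.049, 0.001]
force: [-2.5, -0.5, -2.4]
grip_width: -0.0
grip_force: 1.1
```

```bash
python3 -c "
from h import *
track([637,10,0]);to(514,116,25)"
```

```text
pose [ 6.36638e+02  1.00380e+01 -1.00000e-03] rel yaw 0.102 gap L,R 31.8 9.3 lead L -22.5 ctr [-75.2 -14.8] pushL [581.7 102.1] pushR [581.6 -81.9]
n 6 res [0.5 0.5 0.2 0.9 0.3 0.1]
17.57 [569.7 -73.5  25.5] cm [ -7.41 -18.31   0.04] deg [-0.  -0.1  0.1] F [-1.7 -0.1 -1.5] j [-0.33  0.65  1.56  0.    0.93  1.34]
```

step_arm(increments=[[[-1.5,-0.5,0],[0,0,0],0],[[-2.4,-5.5,0],[0,0,0],0],[[-3,-11,0],[0,0,0],0],[[-3.4,-16,0],[0,0,0],0],[[-3.1,-17.4,0],[0,0,0],0],[[-2,-17.4,0],[0,0,0],0],[[-1.2,-17.4,0],[0,0,0],0],[[-0.4,-17.4,0],[0,0,0],0]])

```text
time_s: 18.58
eef_pos: [582.3, 98.2, 25.4]
ee_rot: [-0.0, 0.999, -0.051, -0.0]
force: [-6.6, 5.9, 0.9]
grip_width: -0.0
grip_force: 3.6
```

step_arm(increments=[[[0.5,0,0],[0,0,0],0],[[0.9,0,0],[0,0,0],0],[[1.1,0,0],[0,0,0],0],[[1.1,0,0],[0,0,0],0]])

```text
time_s: 19.08
eef_pos: [593.3, 96.9, 25.3]
ee_rot: [-0.0, 0.999, -0.051, 0.0]
force: [-4.4, 4.6, -0.1]
grip_width: -0.001
grip_force: 2.5
```

```bash
python3 -c "
from h import *
track([646,6,-.17]);to(514,116,25)"
```

```text
pose [ 6.45213e+02  3.44600e+00 -1.66000e-01] rel yaw -0.063 gap L,R 4.2 18.1 lead L 13.8 ctr [-66.  -20.5] pushL [606.2 103.3] pushR [575.8 -78.2]
n 5 res [0.2 0.5 0.1 0.2 0.4]
19.12 [593.3  96.9  25.3] cm [-8.09 -1.1   0.03] deg [-0.  -0.  -0.1] F [-4.5  5.6 -0.8] j [-0.03  0.7   1.47  0.    0.97  1.64]
```

step_arm(increments=[[[0.2,0,0],[0,0,0],0],[[0.4,0,0],[0,0,0],0],[[0.6,0,0],[0,0,0],0],[[0.6,0,0],[0,0,0],0]])

```text
time_s: 19.62
eef_pos: [594.6, 96.9, 25.2]
ee_rot: [-0.0, 0.999, -0.051, -0.006]
force: [-31.6, 5.1, 18.8]
grip_width: -0.004
grip_force: 16.1
```

```bash
python3 -c "
from h import *
track();to(514,116,25)"
```

```text
pose [ 6.45991e+02  3.01200e+00 -1.77000e-01] rel yaw -0.074 gap L,R 2.2 18.5 lead L 16.2 ctr [-65.2 -20.8] pushL [608.  103.3] pushR [575.7 -77.9]
n 3 res [0.  0.3 0.3]
19.68 [594.6  96.9  25.3] cm [-8.22 -1.09  0.12] deg [ 0.   0.7 -0.1] F [-31.5   5.1  18.5] j [-0.03  0.71  1.45  0.    0.99  1.64]
```

step_arm(increments=[[[-2,0,0],[0,0,0],0],[[-2.9,5.5,0],[0,0,0],0],[[-3.4,11,0],[0,0,0],0],[[-3.4,16,0],[0,0,0],0],[[-2.9,17.6,0],[0,0,0],0],[[-2,17.6,0],[0,0,0],0],[[-1.3,17.6,0],[0,0,0],0],[[-0.7,17.6,0],[0,0,0],0]])

```text
time_s: 20.68
eef_pos: [574.8, -76.3, 25.5]
ee_rot: [0.0, 0.999, -0.049, 0.0]
force: [-6.8, -3.1, -0.2]
grip_width: -0.003
grip_force: 3.1
```

step_arm(increments=[[[0.2,0,0],[0,0,0],0],[[0.4,0,0],[0,0,0],0],[[0.4,0,0],[0,0,0],0]])

```text
time_s: 21.05
eef_pos: [577.4, -76.5, 25.4]
ee_rot: [0.0, 0.999, -0.049, -0.002]
force: [-13.6, -3.9, 5.2]
grip_width: -0.001
grip_force: 6.7
```

```bash
python3 -c "
from h import *
track();to(514,116,25)"
```

```text
pose [ 6.5045e+02  5.4200e+00 -8.1000e-02] rel yaw 0.022 gap L,R 8.5 3.6 lead L -4.9 ctr [-61.  -17.9] pushL [603.1 101.6] pushR [588.2 -81.8]
n 6 res [0.3 0.1 0.8 0.7 0.3 0.3]
21.1 [577.4 -76.5  25.4] cm [ -8.19 -18.54   0.06] deg [0.  0.2 0.1] F [-14.5  -5.1   5.2] j [-0.33  0.67  1.53 -0.    0.95  1.34]
```

step_arm(increments=[[[-1.8,0,0],[0,0,0],0],[[-2,-5.5,0],[0,0,0],0],[[-2.1,-11,0],[0,0,0],0],[[-2.1,-16,0],[0,0,0],0],[[-1.8,-17.6,0],[0,0,0],0],[[-0.9,-17.6,0],[0,0,0],0],[[-0.4,-17.6,0],[0,0,0],0],[[-0.1,-17.6,0],[0,0,0],0]])

```text
time_s: 22.1
eef_pos: [594.9, 97.0, 25.5]
ee_rot: [-0.0, 0.999, -0.051, -0.0]
force: [-7.8, 5.2, 2.7]
grip_width: -0.0
grip_force: 4.0
```

step_arm(increments=[[[0.2,0,0],[0,0,0],0],[[0.4,0,0],[0,0,0],0],[[0.4,0,0],[0,0,0],0]])

```text
time_s: 22.48
eef_pos: [596.2, 96.9, 25.5]
ee_rot: [-0.0, 0.999, -0.051, -0.004]
force: [-22.0, 5.3, 12.0]
grip_width: -0.005
grip_force: 11.2
```

```bash
python3 -c "
from h import *
track();to(514,116,25)"
```

```text
pose [ 6.52196e+02  3.97200e+00 -1.16000e-01] rel yaw -0.013 gap L,R 2.7 5.6 lead L 2.8 ctr [-59.1 -19.2] pushL [608.2 101.7] pushR [586.9 -81.1]
n 5 res [0.4 0.4 0.4 0.9 0.3]
22.52 [596.1  96.9  25.5] cm [-8.36 -1.07  0.11] deg [-0.   0.4 -0.1] F [-22.    6.   12.9] j [-0.03  0.71  1.45  0.    0.99  1.64]
```

step_arm(increments=[[[-2,0,0],[0,0,0],0],[[-2.2,5.5,0],[0,0,0],0],[[-2.3,11,0],[0,0,0],0],[[-2.3,16,0],[0,0,0],0],[[-1.9,17.5,0],[0,0,0],0],[[-1,17.5,0],[0,0,0],0],[[-0.4,17.5,0],[0,0,0],0],[[-0.1,17.5,0],[0,0,0],0]])

```text
time_s: 23.52
eef_pos: [577.9, -75.8, 25.7]
ee_rot: [0.0, 0.999, -0.049, -0.004]
force: [-34.7, -5.2, 22.6]
grip_width: -0.002
grip_force: 17.1
```

step_arm(increments=[[[0.1,0,0],[0,0,0],0],[[0.1,0,0],[0,0,0],0]])

```text
time_s: 23.78
eef_pos: [577.8, -75.8, 25.7]
ee_rot: [-0.0, 0.999, -0.049, -0.005]
force: [-30.4, -5.2, 18.5]
grip_width: 0.002
grip_force: 15.1
```

```bash
python3 -c "
from h import *
track();to(514,116,25)"
```

```text
pose [ 6.52927e+02  4.37300e+00 -1.03000e-01] rel yaw -0.0 gap L,R 3.4 3.5 lead L 0.0 ctr [-58.5 -18.7] pushL [607.7 101.5] pushR [588.7 -81.5]
n 6 res [0.4 0.3 0.4 0.5 0.2 0.4]
23.82 [577.9 -75.8  25.7] cm [ -8.22 -18.47   0.14] deg [0.  0.6 0.1] F [-31.3  -4.6  18.6] j [-0.33  0.67  1.52 -0.    0.96  1.34]
```

step_arm(increments=[[[-2,0,0],[0,0,0],0],[[-2.2,-5.5,0],[0,0,0],0],[[-2.3,-11,0],[0,0,0],0],[[-2.3,-16,0],[0,0,0],0],[[-1.8,-17.5,0],[0,0,0],0],[[-0.9,-17.5,0],[0,0,0],0],[[-0.3,-17.5,0],[0,0,0],0],[[0,-17.5,0],[0,0,0],0]])

```text
time_s: 24.82
eef_pos: [596.3, 96.8, 25.7]
ee_rot: [-0.0, 0.999, -0.051, -0.004]
force: [-31.5, 4.5, 21.5]
grip_width: 0.002
grip_force: 16.2
```

```bash
python3 -c "
from h import *
track();to(514,116,25)"
```

```text
pose [ 6.53115e+02  3.73900e+00 -1.05000e-01] rel yaw -0.002 gap L,R 3.0 3.4 lead L 0.4 ctr [-58.2 -19.3] pushL [608. 101.] pushR [588.8 -82. ]
n 3 res [0.2 0.1 0.1]
24.88 [596.3  96.8  25.8] cm [-8.38 -1.08  0.14] deg [ 0.   0.5 -0.1] F [-23.4   4.7  14.4] j [-0.03  0.71  1.45  0.    0.99  1.64]
```

step_arm(increments=[[[-1.5,0,0],[0,0,0],0],[[-3.5,0,0],[0,0,0],0],[[-3.5,0,-4],[0,0,0],0],[[-3.5,2,-10],[0,0,0],0],[[-3.5,5,-16],[0,0,0],0],[[-3.5,10,-20],[0,0,0],0],[[-3.5,16,-22],[0,0,0],0],[[-3.5,22,-22],[0,0,0],0]])

```text
time_s: 25.88
eef_pos: [542.5, -117.6, 247.9]
ee_rot: [0.001, 0.999, -0.051, 0.004]
force: [1.3, -0.1, -1.3]
grip_width: 0.0
grip_force: 0.0
```

step_arm(increments=[[[-3,6,0],[0,0,0],0],[[-6,12,0],[0,0,0],0],[[-8,18,0],[0,0,0],0],[[-8,18,0],[0,0,0],0]])

```text
time_s: 26.38
eef_pos: [442.6, -289.6, 245.4]
ee_rot: [0.0, 0.999, -0.053, 0.002]
force: [-0.1, 0.4, -0.3]
grip_width: -0.003
grip_force: 0.0
```

Run:
```python
from h import *
track();to(514,116,25)
for n in("scene","side"):
    d=ctrl.capture(n);cv2.imwrite(f"pics/{n}9.png",d["img"][:,:,::-1])
a=cv2.imread("pics/scene9.png")[60:340,160:440];b=cv2.imread("pics/side9.png")[80:360,140:420]
cv2.imwrite("pics/both9.png",cv2.resize(np.hstack([a,b]),(800,400),interpolation=2))
```

```text
pose [ 6.53472e+02  3.98100e+00 -1.12000e-01] rel yaw -0.009 gap L,R 1.9 3.9 lead L 1.9 ctr [-57.9 -19.1] pushL [609.1 101.5] pushR [588.5 -81.3]
n 4 res [0.4 0.4 0.2 0.7]
26.43 [ 443.2 -288.8  245.4] cm [  2.71 -41.01  22.04] deg [ 0.  -0.2 -0.3] F [-0.5 -0.1 -0.4] j [-0.8   0.31  1.46  0.    1.36  0.88]
```

View pics/both9.png

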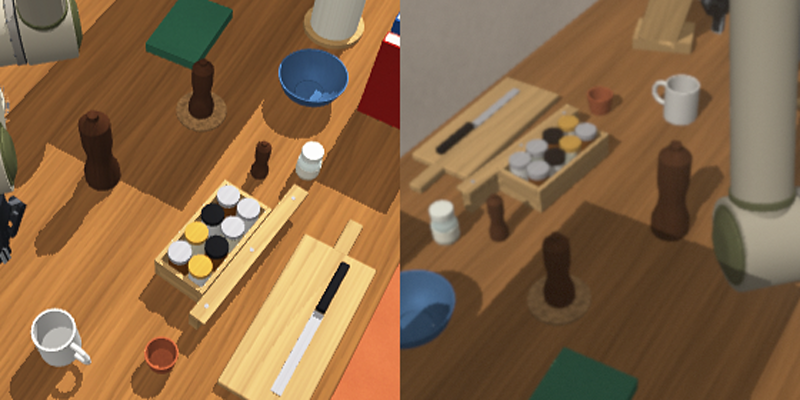

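The crate is against the rail and everything else is in place. The right corner may still be 1 mm or so off, so I give it a gentle last right push.

step_arm(increments=[[[2,-5.5,0],[0,0,0.3],0],[[4,-11,0],[0,0,0.3],0],[[6,-16.5,0],[0,0,0.3],0],[[8.2,-21.3,0],[0,0,0.3],0],[[8.2,-21.3,6],[0,0,0.3],0],[[8.2,-21.3,12],[0,0,0.3],0],[[8.2,-21.3,18],[0,0,0.3],0],[[8.2,-21.3,22],[0,0,0.3],0]])

```text
time_s: 27.52
eef_pos: [547.8, -80.0, 23.3]
ee_rot: [-0.0, 0.999, -0.052, 0.001]
force: [0.8, -0.6, 0.4]
grip_width: -0.001
grip_force: 0.0
```

```bash
python3 -c "
from h import *
track();to(577,-76,25)"
```

```text
pose [ 6.53297e+02  4.04700e+00 -1.10000e-01] rel yaw -0.007 gap L,R 2.3 3.8 lead L 1.5 ctr [-58.1 -19. ] pushL [608.7 101.5] pushR [588.5 -81.4]
n 4 res [0.3 0.4 0.3 0.7]
27.57 [545.6 -79.3  19.2] cm [ 3.08 -0.66 -0.6 ] deg [-0.1  0.3 -0.2] F [-3.2  0.3 -5.3] j [-0.36  0.63  1.63  0.    0.89  1.32]
```

step_arm(increments=[[[1,0,-0.3],[0,0,0],0],[[2,0,-0.3],[0,0,0],0],[[2.6,0,-0.3],[0,0,0],0],[[3,0,-0.3],[0,0,0],0],[[3.2,0,-0.3],[0,0,0],0],[[3.2,0,-0.3],[0,0,0],0]])

```text
time_s: 28.32
eef_pos: [577.0, -84.7, 29.4]
ee_rot: [-0.0, 0.999, -0.052, -0.003]
force: [-22.4, 0.7, 16.0]
grip_width: -0.005
grip_force: 11.7
```

```bash
python3 -c "
from h import *
track();to(577,-76,25)"
```

```text
pose [ 6.53175e+02  4.26900e+00 -1.05000e-01] rel yaw -0.002 gap L,R 3.0 3.4 lead L 0.5 ctr [-58.2 -18.8] pushL [608.1 101.5] pushR [588.8 -81.4]
n 6 res [0.4 0.7 0.3 0.5 0.5 0.4]
28.38 [577.  -84.7  29.4] cm [-0.09 -0.86  0.44] deg [-0.   0.3 -0.3] F [-23.    0.5  15.7] j [-0.35  0.67  1.52 -0.    0.96  1.33]
```

Pressed home with 22 N and square. I retreat and hand in.

step_arm(increments=[[[-1,0,0],[0,0,0],0],[[-3.5,0,0],[0,0,0],0],[[-4,0,-4],[0,0,0],0],[[-4,2,-10],[0,0,0],0],[[-4,5,-15],[0,0,0],0],[[-4,8,-20],[0,0,0],0],[[-4,8,-20],[0,0,0],0]])

```text
time_s: 29.25
eef_pos: [532.5, -162.7, 232.9]
ee_rot: [0.002, 0.999, -0.054, 0.006]
force: [-0.2, 0.2, -0.5]
grip_width: -0.001
grip_force: 0.0
```

```bash
python3 -c "
from h import *
track();to(577,-76,25);print(ctrl.finish_job())"
```

```text
pose [ 6.53168e+02  4.32800e+00 -1.06000e-01] rel yaw -0.003 gap L,R 2.9 3.5 lead L 0.6 ctr [-58.2 -18.8] pushL [608.2 101.6] pushR [588.7 -81.3]
n 6 res [0.3 0.5 0.5 0.5 0.5 0.2]
29.3 [ 531.8 -161.3  230.2] cm [ 3.44 -8.99 20.53] deg [ 0.1 -0.4 -0.4] F [-0.5 -0.2 -0.2] j [-0.51  0.38  1.41  0.    1.35  1.17]
the job is handed in; nothing more can be done
None
```

The job is handed in at about 29 s: the mill stands upright on the coaster and the crate, walked left-right, is pressed against the rail and square to within about 1 mm; the first six pushes gave leads of 22–31 mm, but the seventh only about 16 mm because the left corner met the rail, and the last few were small squaring pushes.

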